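# Put the mincer drive into third

### The arm

A 7-joint arm with a two-finger parallel gripper is mounted at the origin on the work surface. World frame = base frame: x ahead of the robot, y to its left, z up, the work surface at z = 0. Lengths are in m, angles in rad, forces in N, time in s.
With the tool pointing down it reaches from about 0.4 to 0.875 m from the base axis. Payload 19.3 kg.
Tool frame: the origin (TCP) lies between the finger pads; the fingertips stand bot.tcp_to_tips ahead of it and the grasp point (between the pads) lies 3 mm ahead of it (bot.tcp_to_tips is the distance from the TCP to the fingertips, in m); x points along the fingers, y is the direction in which the jaws open and shut, and the axes are right-handed (so a half turn about x gives the same grasp; the last joint's range is limited). The gripper opens to 85 mm and grips with 20 to 120 N. Pads are 22 mm wide; open, the fingers measure 114 mm over their backs; the gripper's body (76 mm by 85 mm) begins 54 mm behind the grasp point. The pads swing forward as they close: fully open they stand 13 mm farther back than shut.
Start: joints at [1.088, 0.521, -0.036, 1.599, 0.021, 1.021, -0.113], TCP at [0.251, -0.573, 0.253] pointing down, gripper open.
Joint ranges: [-2.91, 2.91], [-0.3, 2.13], [-1.5, 1.42], [0.17, 2.43], [-1.26, 4.41], [0.16, 1.93], [-2.52, 2.52]. Speed limits (rad/s): [1.89, 1.89, 2.39, 2.39, 3.01, 3.01, 3.01].

### API

Orientations are given as [roll, pitch, yaw] about the fixed x, y, z axes, in that order (R = Rz(yaw) Ry(pitch) Rx(roll)).
In Python, from workcell import bot, eyes gives the robot as it stands. The module is installed in compiled form; this text tells all that it offers.
- The arm moves only by the tool step_arm, never from a script. Its argument "targets" is a list that holds one entry, the list of rows, each a list of 7 numbers: the shift along the tool's x, y, z in cm, then the turn, a rotation vector about the tool's x, y, z in rad, then the opening, from 0 (shut) to 1 (fully open). A call has 1 to 10 rows; each row is the pose to reach, as a shift and turn from the pose measured when the call began, along the tool's axes at that moment; what a row does not reach only later rows make up. A row lasts 1/10 s, in which the tool goes at most 50 mm and 8.59 degrees, less where a joint would pass 70% of its speed; a pose out of reach is approached as far as the arm can. A call with a gripper value outside its range is refused whole. The fingers move at their own pace and stop on an object; "grip_force" is the grip in N (left out, the last holds). Time passes only in rows, so rows that repeat a pose let the fingers close. It gives the time, the measured TCP pose, the force and the opening at its end, in the units of the state.
- bot.observe(): the state, without advancing time (a new reading comes with each control period).
- eyes.grab_frame(name): name is "scene" or "top" or "wrist"; returns the picture (480x640x3 uint8, red, green, blue); there is no depth.
- eyes.get_calibration(name): a dict with "fx", "fy", "cx", "cy" (pixels), "camera_from_world" (4x4, takes a point from world to camera coordinates); the wrist camera has in their place "hand_eye" (4x4, takes a point from camera to tool coordinates, whose origin is the TCP and whose axes are the tool frame's). Camera axes: x right, y down, z forward; pixel columns grow to the right and rows downward; lengths in m; the calibration is good to about 2 mm. A picture is of the moment at which its call begins: read the wrist's pose just before it. get_calibration takes no time and is no camera call.
- bot.job_done(): hands the job in, once; it reports no verdict.
The state is a dict: "clock": time; "qpos": joint angles; "qd": joint speeds; "joint_efforts": joint torques, N m; "position": TCP position; "tool_rot": TCP orientation; "force": force on the tool from outside, world axes, zero at the start; "moment": the same for the moment, N m; "grip_width": finger opening in m.
Only numpy, scipy, OpenCV 4.12 (cv2) and the standard library are available. Lean on these libraries where they do the work, as an engineer would, in place of code of your own. Each camera call takes 0.05 s, during which the arm holds its last target.

### The job

The bench drive of the mincer has been left with its gear lever in the left-hand leg of the H-shaped gate as you face it (in first, in second or between). Push the lever's black knob with your fingertips, without gripping or forcing it: to the neutral channel in the middle, across to the right, then forward, away from you, fully home into third, the far right slot. Leave it there and do not disturb the squeeze bottles, the saucepan or the loose mincer plate.

Things in the scene. Friction and masses are not known exactly. Their poses are not given: they have to be found in the camera images.
- drive: Bench drive for kitchen attachments, fixed: white gear case 270 x 200 mm, top 172 mm above the bench, motor behind. Mincer head on its left with a feed pan (170 mm across, rim 274 mm up, centre 212 mm left of the lever's pivot). Origin: on the bench below the lever's pivot. x = forward (away from operator and robot, to the motor), y = left (to the mincer), z = up.
- gate: Gear gate on the case (same origin and axes as the drive): steel plate, 118 mm along x, 108 mm along y, upper face 200 mm above the bench. H-shaped opening: legs along x at y = +16 (left) and -16 mm (right), x = -31 to +31 mm, joined at x = 0 by the neutral channel; slots 18 mm wide, tongues between rounded. First far left, second near left, third far right, reverse near right.
- knob (a point): Thickest point, on the axis, of the lever's black pear-shaped knob: 40 mm across here; it ends 30 mm above and 38 mm below (22 mm across there). Below it is a 14 mm round rod to a pivot 95 mm above the bench and 198 mm from this point; z runs up the lever. Upright, it is 293 mm above the bench. The lever stays where left; at the knob it takes 3-4 N forward or back, 2-3 N sideways; play 4 mm.
- shift (a joint): Lever angle forward (rad): 0 neutral, +0.22 fully forward at its stop (first or third), -0.22 fully back (second or reverse). Knob x in the drive's frame = 198 mm * sin(shift), so 43 mm forward at the stop. Starts anywhere from -0.21 to +0.21.
- select (a joint): Lever angle across (rad): +0.16 right-hand leg, -0.16 left-hand leg, stops at +0.17 and -0.17. Knob y in the drive's frame = about -198 mm * sin(select), so 32 mm to the right in the right-hand leg. Starts at about -0.16.
- bottle_a: White plastic squeeze bottle with a pointed nozzle, 64 mm across, 235 mm tall; it stands loose on the bench to the right of the drive. Origin: centre of its underside. Only scenery: leave it standing.
- bottle_b: White plastic squeeze bottle with a pointed nozzle, 64 mm across, 235 mm tall; it stands loose on the bench to the right of the drive. Origin: centre of its underside. Only scenery: leave it standing.
- saucepan: Aluminium saucepan, 170 mm across, 95 mm high, with a straight handle to 225 mm from its middle, standing loose on the bench to the left of the drive under the mincer's outlet. Origin: centre of its underside. Only scenery.
- plate: Spare steel mincer plate, a disc 62 mm across and 10 mm thick with holes, lying loose on the gear case in front of the gate. Origin: centre of its underside. Only scenery.

How it is judged:
By the outcome, as a careful person would: the job done as asked, in the order asked, and still so for the second after the job is handed in, with the robot touching nothing.
It also fails if it takes over 61 s, if anything falls off the work surface, if the arm or the gripper's body presses on something with over 40 N, if the wrist force passes 120 N, or if a joint passes its speed limit or range.

## Working session

There is one attempt and no reset: what is moved stays moved. The work goes in short steps, Python scripts to look and compute and a tool call to move; the robot and the scene stay as the last step left them, time stands still between calls to the robot, and variables do not carry over. Pictures are saved under pics/ and viewed, and the job is handed in when it is done.

Besides the shell and the picture viewer there is one more tool, called after "Call:" by a JSON object that holds its "api" and its "payload". step_arm: Moves the arm, as the interface text tells. Its arguments: {"type":"object","properties":{"targets":{"type":"array","items":{"type":"array","items":{"type":"array","items":{"type":"number"}}}},"grip_force":{"type":"number"}},"required":["targets"]}

```bash
mkdir -p pics
python3 - <<'E'
from workcell import bot, eyes
import cv2
s=bot.observe()
print({k:s[k] for k in('clock','position','tool_rot','force','grip_width')},bot.tcp_to_tips)
for n in('scene','top'):
    cv2.imwrite(f'pics/{n}0.png',eyes.grab_frame(n)[:,:,::-1])
    c=eyes.get_calibration(n);print(n,c)
print(eyes.get_calibration('wrist'))
E
```

```text
{'clock': 0.0, 'position': array([ 0.25056989, -0.57220988,  0.25270955]), 'tool_rot': array([-1.52858099,  1.56959941,  2.02578216]), 'force': array([ 0.2628095 ,  0.28061033, -0.10669854]), 'grip_width': 0.08496547682804456} 0.022
scene {'fx': 596.5791888512965, 'fy': 596.5791888512965, 'cx': 320.66447387201214, 'cy': 240.99802108846362, 'camera_from_world': array([[-0.75501079, -0.65567081, -0.00738252,  0.4899279 ],
       [-0.62267804,  0.72045695, -0.30530942,  0.2928204 ],
       [ 0.20550126, -0.22591497, -0.95222458,  1.67797731],
       [ 0.        ,  0.        ,  0.        ,  1.        ]])}
top {'fx': 511.6674835454869, 'fy': 511.6674835454869, 'cx': 306.49737886525605, 'cy': 247.64617936168986, 'camera_from_world': array([[-0.02128345, -0.99962205,  0.01740012,  0.11361496],
       [-0.9970338 ,  0.01993435, -0.07433853,  0.54706492],
       [ 0.07396357, -0.01893069, -0.99708125,  1.48662597],
       [ 0.        ,  0.        ,  0.        ,  1.        ]])}
{'fx': 367.86696149110367, 'fy': 367.86696149110367, 'cx': 319.19844500845625, 'cy': 237.2993251675054, 'hand_eye': array([[ 1.91022928e-04, -3.10388357e-01,  9.50609821e-01,
        -1.20427337e-01],
       [ 9.99999864e-01, -4.01058083e-04, -3.31899224e-04,
        -1.07884653e-03],
       [ 4.84267407e-04,  9.50609755e-01,  3.10388238e-01,
        -7.93336139e-02],
       [ 0.00000000e+00,  0.00000000e+00,  0.00000000e+00,
         1.00000000e+00]])}
```

View pics/scene0.png

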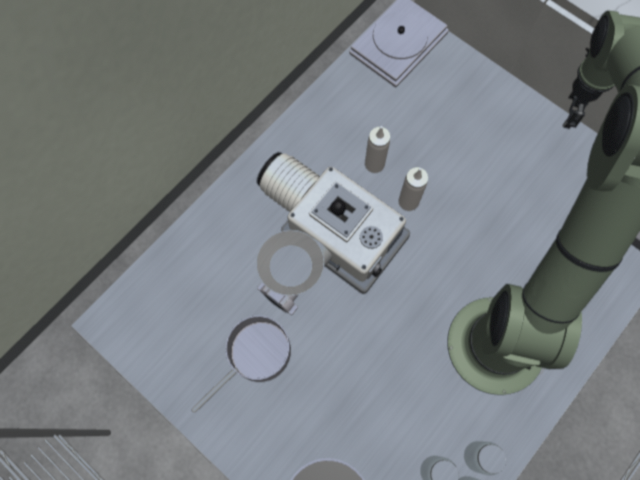

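View pics/top0.png

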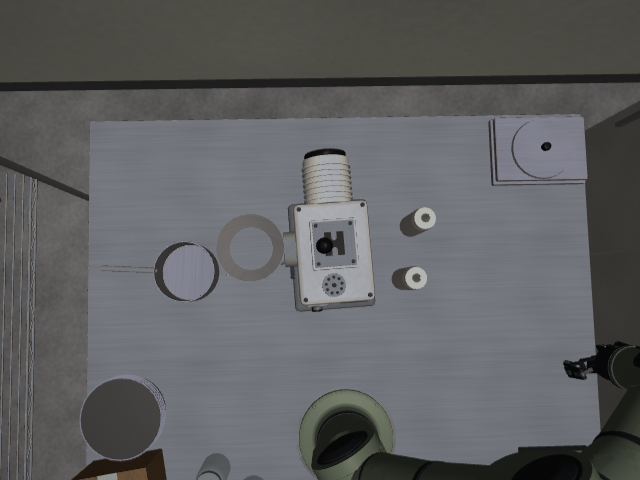

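The scene view shows the gate at about (340,208). In the top view the gate is at about (335,245), with the black knob at about (324,245) in the left leg. The bottles are at (425,220) and (412,278). Next I'll zoom in and measure.

```bash
cat > h.py <<'E'
import numpy as np, cv2
from workcell import bot, eyes
def ray(n,u,v):
    c=eyes.get_calibration(n);T=c['camera_from_world'];R=T[:3,:3];t=T[:3,3]
    d=R.T@np.array([(u-c['cx'])/c['fx'],(v-c['cy'])/c['fy'],1]);o=-R.T@t
    return o,d/np.linalg.norm(d)
def onz(n,u,v,z):
    o,d=ray(n,u,v);return o+d*(z-o[2])/d[2]
def proj(n,p):
    c=eyes.get_calibration(n);q=c['camera_from_world'][:3]@np.r_[p,1]
    return np.array([c['fx']*q[0]/q[2]+c['cx'],c['fy']*q[1]/q[2]+c['cy']])
def tri(a,b):
    (o1,d1),(o2,d2)=a,b
    s=np.linalg.lstsq(np.c_[d1,-d2],o2-o1,rcond=None)[0]
    p,q=o1+s[0]*d1,o2+s[1]*d2
    return (p+q)/2,np.linalg.norm(p-q)
E
python3 - <<'E'
import cv2
a=cv2.imread('pics/top0.png')[190:320,270:390];b=cv2.imread('pics/scene0.png')[155:285,280:420]
cv2.imwrite('pics/zt.png',cv2.resize(a,None,fx=5,fy=4.6*5/4.6*0.9,interpolation=cv2.INTER_CUBIC) if 0 else cv2.resize(a,None,fx=4.5,fy=4.5,interpolation=cv2.INTER_CUBIC))
cv2.imwrite('pics/zs.png',cv2.resize(b,None,fx=4.5,fy=4.5,interpolation=cv2.INTER_CUBIC))
E
```

```text
(no output)
```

View pics/zt.png

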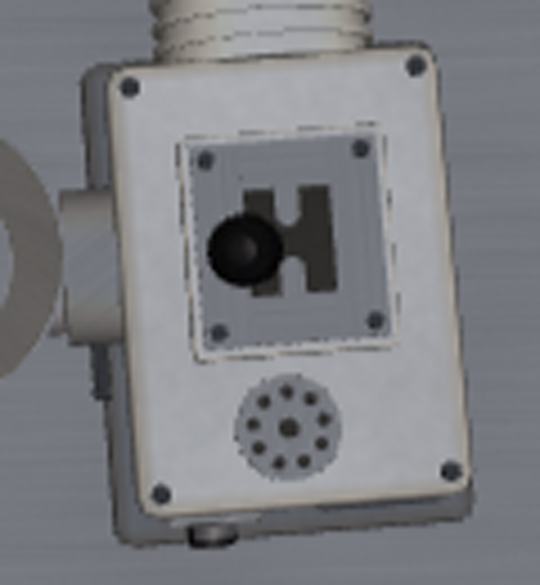

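View pics/zs.png

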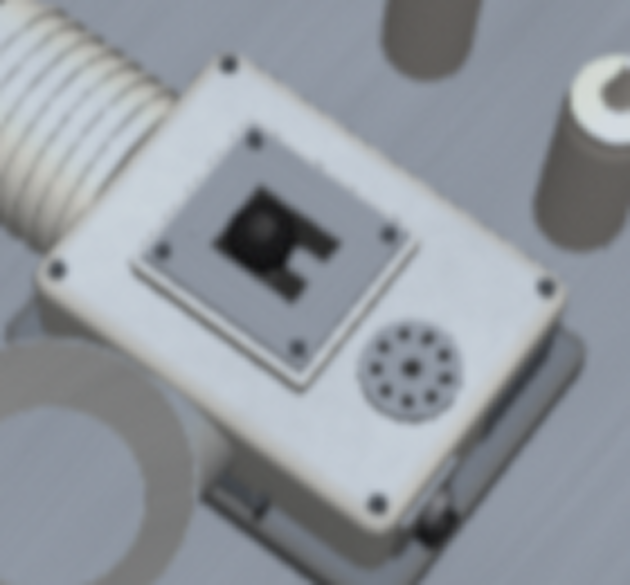

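```bash
cat >> h.py <<'E'
def Z(n,x,y): # zoom->pix
    o=(270,190) if n=='top' else (280,155)
    return o[0]+(x+.5)/4.5-.5,o[1]+(y+.5)/4.5-.5
E
python3 - <<'E'
from h import *
S={'top':[(205,160),(361,149),(376,321),(220,333)],'scene':[(255,140),(390,234),(298,348),(162,251)]}
C={}
for n in S:
    P=np.array([onz(n,*Z(n,*p),.201) for p in S[n]])
    C[n]=P.mean(0)
    if n=='top': fwd=(P[0]+P[1]-P[2]-P[3])
    else: fwd=P[0]+P[3]-P[1]-P[2]
    print(n,P.round(3).tolist(),'c',C[n].round(4),'yaw',np.arctan2(fwd[1],fwd[0]))
# knob
R={}
for n in S:
    img=cv2.imread(f'pics/{n}0.png'); 
    m=(img.max(2)<32).astype(np.uint8)
    c=Z(n,246,250) if n=='top' else Z(n,263,237)
    l,lab,st,ce=cv2.connectedComponentsWithStats(m)
    i=lab[int(round(c[1])),int(round(c[0]))];print(n,c,st[i],ce[i]); R[n]=ce[i] 
    k,d=ray(n,*(c)),0
    R[n]=k
print(tri(R['top'],R['scene']))
# bottles, plate, pan, feed
print('ba',onz('top',427,216,.235),'bb',onz('top',416,278,.235))
print('pl',onz('top',*Z('top',288,427),.182),'feedpan',onz('top',251,247,.274),'pan',onz('top',188,271,.095))
E
```

```text
top [[0.594, 0.082, 0.201], [0.599, -0.008, 0.201], [0.499, -0.014, 0.201], [0.494, 0.076, 0.201]] c [0.5463 0.0338 0.201 ] yaw 0.0612658803574605
scene [[0.6, -0.01, 0.201], [0.5, -0.017, 0.201], [0.495, 0.074, 0.201], [0.595, 0.08, 0.201]] c [0.5476 0.0317 0.201 ] yaw 0.06389452530115455
top (324.27777777777777, 245.16666666666666) [     0      0    640    480 292303] [313.39435449 235.41592457]
scene (338.05555555555554, 207.27777777777777) [     0      0    640    480 305059] [317.76930364 240.11003117]
(array([0.5331267 , 0.06462241, 0.29991732]), np.float64(0.0010776146384794039))
ba [ 0.60784825 -0.20172844  0.235     ] bb [ 0.4511295  -0.16779064  0.235     ]
pl [0.43927119 0.03659996 0.182     ] feedpan [0.53469278 0.24249843 0.274     ] pan [0.48529759 0.4338655  0.095     ]
```

```bash
cat >> h.py <<'E'
from scipy.spatial.transform import Rotation as Ro
C0=np.array([.547,.033]); YAW=.062
Rd=np.array([[np.cos(YAW),-np.sin(YAW)],[np.sin(YAW),np.cos(YAW)]])
def state():
    s=bot.observe(); R=Ro.from_euler('xyz',s['tool_rot']).as_matrix(); return s,R
def todrive(p): return Rd.T@(np.array(p)[:2]-C0)
def delta(xd,yd,z,yawdir=None): # target TCP in drive frame -> tool shift cm, and turn
    s,R=state(); w=np.r_[C0+Rd@[xd,yd],z]
    sh=R.T@(w-s['position'])*100
    # desired: tool x down, tool y along drive y (sign nearest) 
    out=[]
    for sg in(1,-1):
        y=np.r_[Rd@[0,sg],0]; x=np.array([0,0,-1.]); Rt=np.c_[x,y,np.cross(x,y)]
        out.append(Ro.from_matrix(R.T@Rt).as_rotvec())
    rv=min(out,key=np.linalg.norm)
    print('t',round(s['clock'],2),'pos',s['position'].round(4),'drive',todrive(s['position']).round(4),'F',s['force'].round(1),'w',round(s['grip_width'],4),'q',s['qpos'].round(2))
    print('target',w.round(4),'shift cm',sh.round(2),'turn',rv.round(3))
E
python3 -c "
from h import *
s,R=state();print(R.round(2));delta(-.1,.032,.45);delta(-.1,.032,.30)"
```

```text
[[-0.    0.4  -0.92]
 [ 0.   -0.92 -0.4 ]
 [-1.   -0.    0.  ]]
t 0.1 pos [ 0.2506 -0.5723  0.2528] drive [-0.3333 -0.5857] F [1.2 0.6 0.5] w 0.0856 q [ 1.09  0.52 -0.04  1.6   0.02  1.02 -0.11]
target [0.4452 0.0587 0.45  ] shift cm [-19.68 -50.01 -43.14] turn [0.351 0.    0.001]
t 0.1 pos [ 0.2506 -0.5723  0.2528] drive [-0.3333 -0.5857] F [1.2 0.6 0.5] w 0.0856 q [ 1.09  0.52 -0.04  1.6   0.02  1.02 -0.11]
target [0.4452 0.0587 0.3   ] shift cm [ -4.68 -50.   -43.14] turn [0.351 0.    0.001]
```

Call:
{"api": "step_arm", "payload": {"targets": [[[-5,0,0,0,0,0,0],[-10,0,0,0,0,0,0],[-15,0,0,0,0,0,0],[-19,-2,-2,0.05,0,0,0],[-20,-6,-5,0.1,0,0,0],[-20,-10,-8,0.15,0,0,0],[-20,-14,-11,0.2,0,0,0],[-20,-18,-14,0.25,0,0,0],[-20,-22,-17,0.3,0,0,0],[-20,-26,-20,0.35,0,0,0]]], "grip_force": 40}}

```text
clock: 1.1
position: [0.3292, -0.2529, 0.453]
tool_rot: [-0.832, 1.57, 2.371]
force: [1.9, -0.7, 0.5]
grip_width: -0.0001
```

```bash
python3 -c "
from h import *
delta(-.1,.032,.45)"
```

```text
t 1.1 pos [ 0.3292 -0.2529  0.453 ] drive [-0.2351 -0.2719] F [ 1.9 -0.7  0.5] w -0.0001 q [ 0.7   0.01 -0.19  1.78  0.    1.35 -1.  ]
target [0.4452 0.0587 0.45  ] shift cm [  0.31 -30.4  -13.47] turn [-0.001  0.001  0.001]
```

Call:
{"api": "step_arm", "payload": {"targets": [[[0,-3,-4,0,0,0,0],[0,-6,-8,0,0,0,0],[0,-9,-12,0,0,0,0],[0,-13.5,-13.5,0,0,0,0],[0,-18,-13.5,0,0,0,0],[0,-22.5,-13.5,0,0,0,0],[0,-27,-13.5,0,0,0,0],[0,-30.4,-13.5,0,0,0,0],[0,-30.4,-13.5,0,0,0,0]]]}}

```text
clock: 2.0
position: [0.4448, 0.063, 0.4531]
tool_rot: [-1.282, 1.569, 1.926]
force: [-0.8, -0.6, 0.6]
grip_width: 0.0005
```

Run:
```python
from h import *
delta(-.07,.032,.31)
s,R=state()
im=eyes.grab_frame('wrist'); cv2.imwrite('pics/w1.png',im[:,:,::-1])
np.savez('w1.npz',R=R,p=s['position'])
```

```text
t 2.0 pos [0.4448 0.063  0.4531] drive [-0.1001  0.0362] F [-0.8 -0.6  0.6] w 0.0005 q [ 0.22  0.09 -0.54  1.7   0.05  1.36 -1.83]
target [0.4752 0.0606 0.31  ] shift cm [14.31  0.46 -3.02] turn [0.005 0.    0.002]
```

View pics/w1.png

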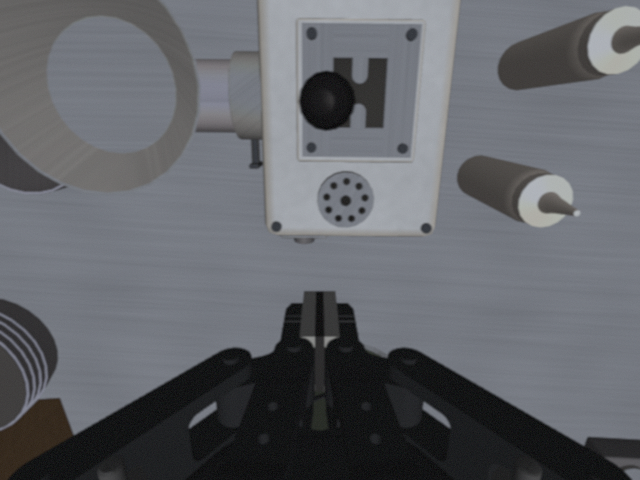

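```bash
cat >> h.py <<'E'
def wray(u,v,f):
    d=np.load(f);c=eyes.get_calibration('wrist');H=c['hand_eye']
    r=np.array([(u-c['cx'])/c['fx'],(v-c['cy'])/c['fy'],1])
    D=d['R']@H[:3,:3]@r; return d['p']+d['R']@H[:3,3], D/np.linalg.norm(D)
def wz(u,v,f,z):
    o,d=wray(u,v,f); return o+d*(z-o[2])/d[2]
E
python3 - <<'E'
from h import *
P=np.array([wz(*q,'w1.npz',.201) for q in[(312,33),(412,34),(403,149),(311,148)]])
print(P.round(4),P.mean(0)); f=P[0]+P[1]-P[2]-P[3];print(np.arctan2(f[1],f[0]))
print('knob plane',wz(328,100,'w1.npz',.292), todrive(wz(328,100,'w1.npz',.292)))
print(tri(wray(328,100,'w1.npz'),ray('top',324.3,245.2)))
print('bot',wz(600,50,'w1.npz',.2),wz(545,200,'w1.npz',.2))
E
```

```text
[[ 0.5949  0.0809  0.201 ]
 [ 0.6001 -0.0092  0.201 ]
 [ 0.499  -0.0149  0.201 ]
 [ 0.494   0.0758  0.201 ]] [0.54701022 0.03313624 0.201     ]
0.053642978678638945
knob plane [0.53554409 0.06392459 0.292     ] [-0.0095178   0.03157498]
(array([0.53643442, 0.063223  , 0.26547877]), np.float64(0.0006549270195798459))
bot [ 0.59865722 -0.18277559  0.2       ] [ 0.45767645 -0.16846674  0.2       ]
```

Call:
{"api": "step_arm", "payload": {"targets": [[[5,0.4,-1,0.005,0,0,0],[10,0.4,-2,0.005,0,0,0],[14,0.4,-3.2,0.005,0,0,0],[15.6,0.4,-3.5,0.005,0,0,0],[15.6,0.4,-3.5,0.005,0,0,0],[15.6,0.4,-3.5,0.005,0,0,0]]]}}

```text
clock: 2.65
position: [0.4804, 0.0583, 0.2976]
tool_rot: [-0.8, 1.57, 2.4]
force: [0.2, -0.4, 0.7]
grip_width: 0.0003
```

Run:
```python
from h import *
delta(-.031,.032,.297)
s,R=state()
im=eyes.grab_frame('wrist'); cv2.imwrite('pics/w2.png',im[:,:,::-1])
np.savez('w2.npz',R=R,p=s['position'])
```

```text
t 2.65 pos [0.4804 0.0583 0.2976] drive [-0.0649  0.0294] F [ 0.2 -0.4  0.7] w 0.0003 q [ 0.19  0.28 -0.52  1.89  0.16  1.02 -1.92]
target [0.5141 0.063  0.297 ] shift cm [ 0.05 -0.27 -3.39] turn [-0.004  0.001  0.001]
```

View pics/w2.png

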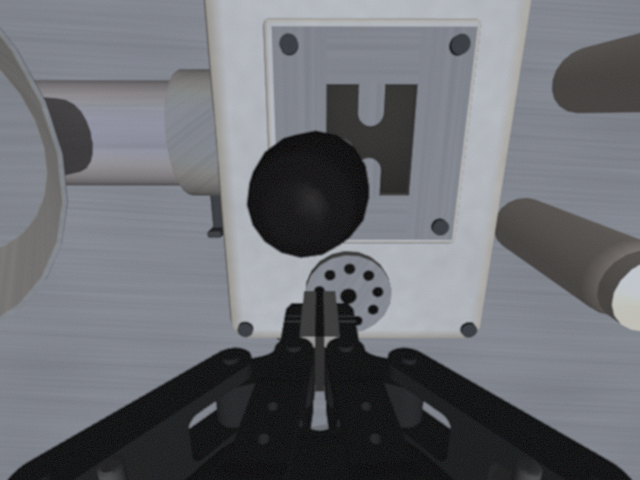

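Run:
```python
from h import *
for z in(.285,.292,.30): print(todrive(wz(308,193,'w2.npz',z)))
```

```text
[-0.01227607  0.0342575 ]
[-0.01088293  0.03402876]
[-0.00929078  0.03376733]
```

Call:
{"api": "step_arm", "payload": {"targets": [[[0,-0.2,-0.8,0,0,0,0],[0,-0.2,-1.6,0,0,0,0],[0,-0.2,-2,0,0,0,0],[0,-0.2,-2.2,0,0,0,0],[0,-0.2,-2.4,0,0,0,0],[0,-0.2,-2.4,0,0,0,0]]]}}

```text
clock: 3.3
position: [0.5045, 0.0619, 0.298]
tool_rot: [-1.982, 1.57, 1.219]
force: [-0.2, -0.0, 0.8]
grip_width: -0.0003
```

Run:
```python
from h import *
delta(-.031,.032,.297)
```

```text
t 3.3 pos [0.5045 0.0619 0.298 ] drive [-0.0406  0.0315] F [-0.2 -0.   0.8] w -0.0003 q [ 0.17  0.32 -0.52  1.83  0.18  1.04 -1.93]
target [0.5141 0.063  0.297 ] shift cm [ 0.11 -0.05 -0.96] turn [-0.003 -0.     0.001]
```

No contact at x=-40.6 mm yet. I'll advance in small stages.

Call:
{"api": "step_arm", "payload": {"targets": [[[0,0,-0.2,0,0,0,0],[0,0,-0.3,0,0,0,0],[0,0,-0.4,0,0,0,0],[0,0,-0.4,0,0,0,0]]]}}

```text
clock: 3.7
position: [0.5084, 0.0622, 0.2981]
tool_rot: [-1.72, 1.57, 1.48]
force: [-3.0, -0.4, 1.8]
grip_width: -0.0001
```

Run:
```python
from h import *
delta(-.031,.032,.297)
s,R=state()
im=eyes.grab_frame('wrist'); cv2.imwrite('pics/w3.png',im[:,:,::-1])
np.savez('w3.npz',R=R,p=s['position'])
```

```text
t 3.7 pos [0.5084 0.0622 0.2981] drive [-0.0367  0.0315] F [-3.  -0.4  1.8] w -0.0001 q [ 0.17  0.33 -0.52  1.82  0.18  1.04 -1.93]
target [0.5141 0.063  0.297 ] shift cm [ 0.11 -0.05 -0.57] turn [-0.003 -0.     0.001]
```

View pics/w3.png

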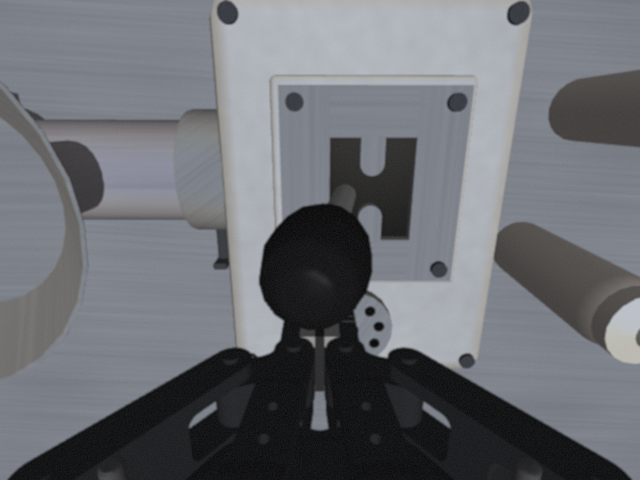

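Run:
```python
from h import *
for p in[(316,264)]:
  for z in(.285,.292,.30): print(todrive(wz(*p,'w3.npz',z)))
n='top';im=eyes.grab_frame(n)[:,:,::-1];cv2.imwrite('pics/t3.png',cv2.resize(im[190:320,270:390],None,fx=4.5,fy=4.5,interpolation=cv2.INTER_CUBIC))
```

```text
[-0.01227229  0.03363852]
[-0.00941125  0.03355434]
[-0.00614148  0.03345813]
```

View pics/t3.png

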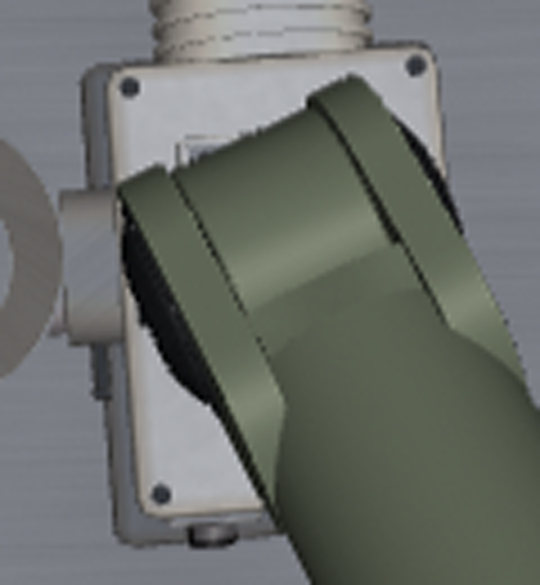

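Call:
{"api": "step_arm", "payload": {"targets": [[[0.1,0,-0.2,0,0,0,0],[0.1,0,-0.4,0,0,0,0],[0.1,0,-0.6,0,0,0,0],[0.1,0,-0.7,0,0,0,0],[0.1,0,-0.7,0,0,0,0]]]}}

```text
clock: 4.3
position: [0.5155, 0.0626, 0.297]
tool_rot: [-1.804, 1.57, 1.396]
force: [-2.9, 0.5, 1.0]
grip_width: -0.0005
```

Run:
```python
from h import *
delta(-.031,.032,.297)
s,R=state()
im=eyes.grab_frame('wrist'); cv2.imwrite('pics/w4.png',im[:,:,::-1])
np.savez('w4.npz',R=R,p=s['position'])
```

```text
t 4.3 pos [0.5155 0.0626 0.297 ] drive [-0.0296  0.0315] F [-2.9  0.5  1. ] w -0.0005 q [ 0.17  0.34 -0.51  1.8   0.19  1.05 -1.93]
target [0.5141 0.063  0.297 ] shift cm [ 0.   -0.05  0.14] turn [-0.003 -0.     0.001]
```

View pics/w4.png

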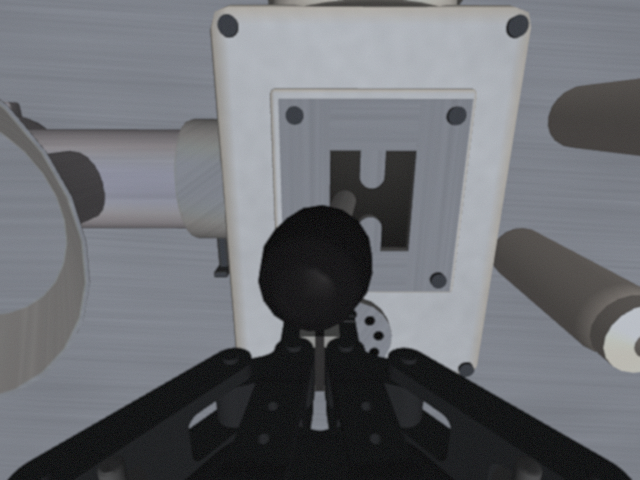

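```bash
cat >> h.py <<'E'
def wproj(p,f):
    d=np.load(f);c=eyes.get_calibration('wrist');H=c['hand_eye']
    t=d['R'].T@(p-d['p']); q=H[:3,:3].T@(t-H[:3,3])
    return np.array([c['fx']*q[0]/q[2]+c['cx'],c['fy']*q[1]/q[2]+c['cy']])
def lever(sh,se,L): # drive frame pt at distance L up the lever
    p=np.array([L*np.sin(sh),-L*np.sin(se),0]); p[2]=.095+np.sqrt(L*L-p[0]**2-p[1]**2)
    return np.r_[C0+Rd@p[:2],p[2]]
E
python3 - <<'E'
from h import *
for z in(.292,): print(todrive(wz(316,267,'w4.npz',z)))
for sh in(-.02,0,.02): print(sh,[wproj(lever(sh,-.16,L),'w4.npz').round(0).tolist() for L in(.09,.105,.12,.198)])
# channel edges on right-hand tongue
for x in(-.009,.009,-.031,.031): print(x,wproj(np.r_[C0+Rd@[x,-.016],.2],'w4.npz').round(0), wproj(np.r_[C0+Rd@[x,.0],.2],'w4.npz').round(0))
a=cv2.imread('pics/w4.png')[130:290,260:460];cv2.imwrite('pics/w4z.png',cv2.resize(a,None,fx=3.7,fy=3.7,interpolation=cv2.INTER_CUBIC))
E
```

```text
[-0.00306964  0.0335518 ]
-0.02 [[347.0, 200.0], [345.0, 206.0], [343.0, 213.0], [321.0, 268.0]]
0 [[347.0, 198.0], [345.0, 203.0], [343.0, 208.0], [321.0, 258.0]]
0.02 [[347.0, 195.0], [345.0, 199.0], [343.0, 204.0], [321.0, 248.0]]
-0.009 [399. 217.] [372. 218.]
0.009 [400. 188.] [374. 188.]
-0.031 [396. 251.] [371. 251.]
0.031 [403. 150.] [375. 151.]
```

View pics/w4z.png

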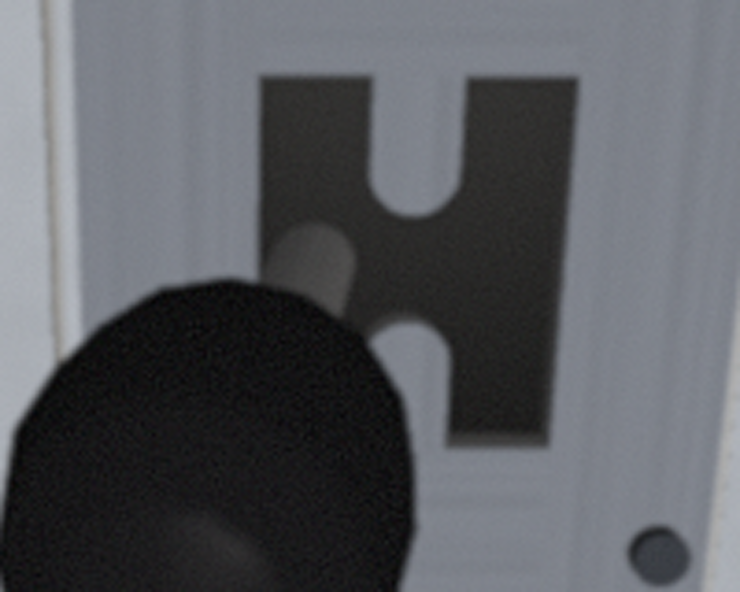

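Call:
{"api": "step_arm", "payload": {"targets": [[[0,0,-0.1,0,0,0,0],[0,0,-0.2,0,0,0,0],[0,0,-0.2,0,0,0,0]]]}}

```text
clock: 4.65
position: [0.5175, 0.0627, 0.297]
tool_rot: [-1.759, 1.57, 1.442]
force: [-4.4, 0.0, 2.2]
grip_width: 0.0002
```

Call:
{"api": "step_arm", "payload": {"targets": [[[0,0,1,0,0,0,0],[0,0,2,0,0,0,0],[0,0,3.5,0,0,0,0],[0,0,3.5,0,0,0,0]]]}}

```text
clock: 5.05
position: [0.4809, 0.0605, 0.2972]
tool_rot: [-2.979, 1.571, 0.222]
force: [-0.4, -0.1, 0.1]
grip_width: -0.0001
```

Run:
```python
from h import *
delta(-.031,.032,.297)
s,R=state()
im=eyes.grab_frame('wrist'); cv2.imwrite('pics/w5.png',im[:,:,::-1])
np.savez('w5.npz',R=R,p=s['position'])
for sh in(-.02,0,.02): print(sh,[wproj(lever(sh,-.16,L),'w5.npz').round(0).tolist() for L in(.198,.22)])
im=eyes.grab_frame('scene')[:,:,::-1];cv2.imwrite('pics/s5.png',cv2.resize(im[155:285,280:420],None,fx=4.5,fy=4.5,interpolation=cv2.INTER_CUBIC))
```

```text
t 5.05 pos [0.4809 0.0605 0.2972] drive [-0.0643  0.0315] F [-0.4 -0.1  0.1] w -0.0001 q [ 0.18  0.28 -0.53  1.88  0.16  1.02 -1.92]
target [0.5141 0.063  0.297 ] shift cm [ 0.02 -0.06 -3.33] turn [-0.003 -0.     0.   ]
-0.02 [[321.0, 174.0], [309.0, 187.0]]
0 [[321.0, 162.0], [309.0, 171.0]]
0.02 [[321.0, 151.0], [309.0, 156.0]]
```

View pics/w5.png

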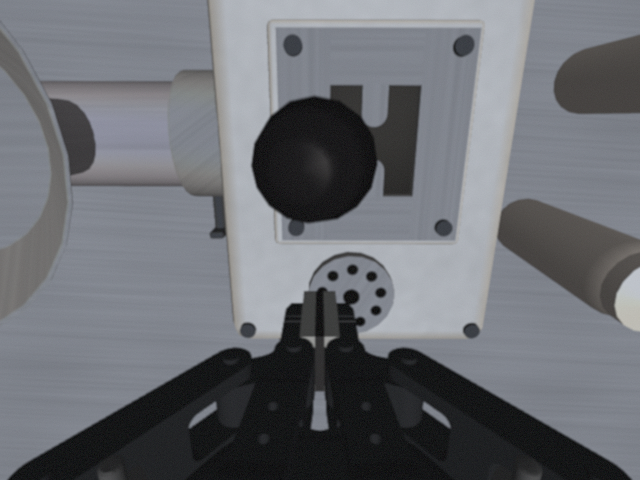

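View pics/s5.png

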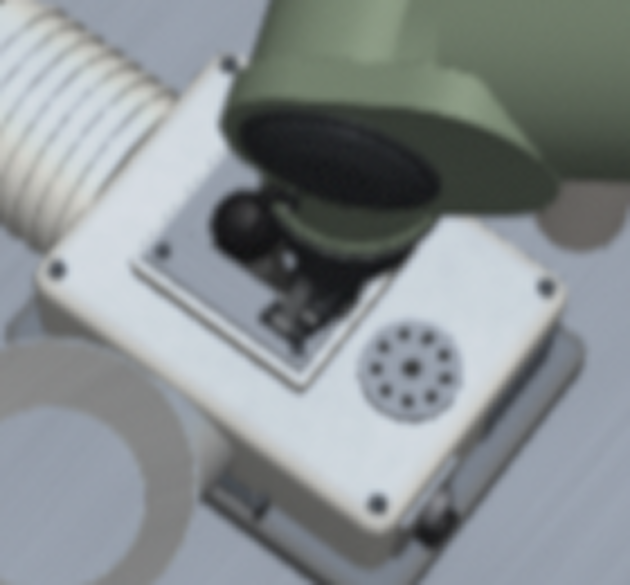

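Run:
```python
from h import *
for q in((263,237),(245,226)): print(todrive(onz('scene',*Z('scene',*q),.3)))
for z in (.292,.30):print(todrive(wz(315,159,'w5.npz',z)))
```

```text
[-0.01238413  0.0322001 ]
[-0.00051828  0.03302548]
[0.00132286 0.03362879]
[0.00217146 0.03353307]
```

Call:
{"api": "step_arm", "payload": {"targets": [[[0,-2.5,0,0,0,0,0],[0,-5,0,0,0,0,0],[0,-5.1,-3,0,0,0,0],[0,-5.1,-5.5,0,0,0,0],[0,-5.1,-6.5,0,0,0,0],[0,-5.1,-6.5,0,0,0,0],[0,-5.1,-6.5,0,0,0,0]]]}}

```text
clock: 5.85
position: [0.5438, 0.1153, 0.2972]
tool_rot: [-2.231, 1.57, 0.969]
force: [-1.1, 0.7, -1.1]
grip_width: -0.0001
```

Run:
```python
from h import *
delta(0,.066,.297)
s,R=state()
im=eyes.grab_frame('wrist'); cv2.imwrite('pics/w6.png',im[:,:,::-1])
np.savez('w6.npz',R=R,p=s['position'])
```

```text
t 5.85 pos [0.5438 0.1153 0.2972] drive [0.0019 0.0823] F [-1.1  0.7 -1.1] w -0.0001 q [ 0.07  0.4  -0.52  1.71  0.22  1.08 -2.03]
target [0.5429 0.0989 0.297 ] shift cm [0.02 1.63 0.19] turn [-0.003 -0.     0.001]
```

View pics/w6.png

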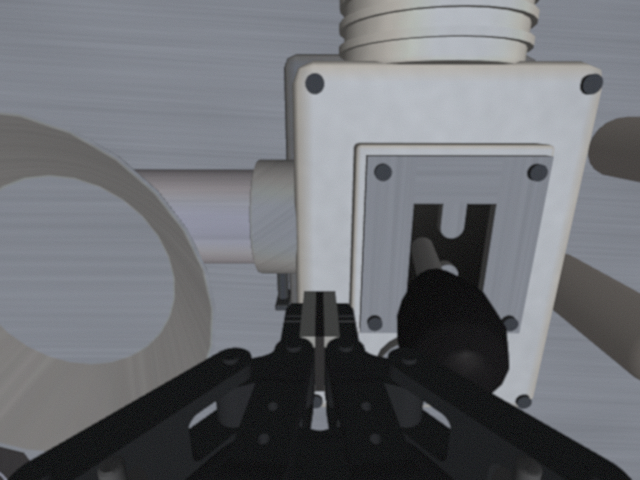

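Call:
{"api": "step_arm", "payload": {"targets": [[[0,0.8,0.15,0,0,0,0],[0,1.4,0.15,0,0,0,0],[0,1.8,0.15,0,0,0,0],[0,2.2,0.15,0,0,0,0],[0,2.6,0.15,0,0,0,0],[0,2.6,0.15,0,0,0,0]]]}}

```text
clock: 6.5
position: [0.5443, 0.0892, 0.2987]
tool_rot: [-2.807, 1.567, 0.393]
force: [-0.5, 2.5, 11.6]
grip_width: 0.0001
```

Run:
```python
from h import *
delta(0,.0,.297)
s,R=state()
im=eyes.grab_frame('wrist'); cv2.imwrite('pics/w7.png',im[:,:,::-1])
np.savez('w7.npz',R=R,p=s['position'])
```

```text
t 6.5 pos [0.5443 0.0892 0.2987] drive [0.0008 0.0562] F [-0.5  2.5 11.6] w 0.0001 q [ 0.12  0.39 -0.52  1.72  0.22  1.08 -1.98]
target [0.547 0.033 0.297] shift cm [0.16 5.62 0.05] turn [-0.004 -0.003  0.001]
```

View pics/w7.png

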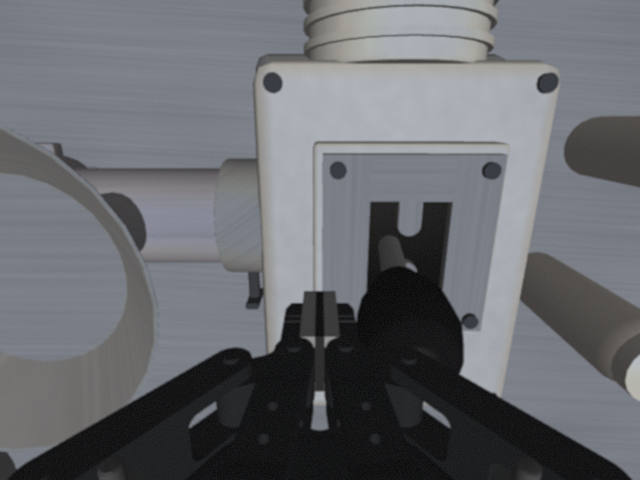

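The upward force means the knuckle block is riding on the tilted knob. I'll back off and turn the gripper 90° so the flat finger face does the pushing.

Call:
{"api": "step_arm", "payload": {"targets": [[[0,-1,0,0,0,0,0],[0,-2.5,0,0,0,0,0],[0,-2.8,0,-0.12,0,0,0],[0,-2.8,0,-0.26,0,0,0],[0,-2.8,0,-0.4,0,0,0],[0,-2.8,0,-0.54,0,0,0],[0,-2.8,0,-0.68,0,0,0],[0,-2.8,0,-0.82,0,0,0],[0,-2.8,0,-0.96,0,0,0],[0,-2.8,0,-1.1,0,0,0]]]}}

```text
clock: 7.55
position: [0.5423, 0.118, 0.2985]
tool_rot: [2.393, 1.568, 0.417]
force: [-0.4, -0.7, 0.0]
grip_width: 0.0002
```

Call:
{"api": "step_arm", "payload": {"targets": [[[0,0,0,-0.12,0,0,0],[0,0,0,-0.25,0,0,0],[0,0,0,-0.38,0,0,0],[0,0,0,-0.47,0,0,0],[0,0,0,-0.47,0,0,0]]]}}

```text
clock: 8.05
position: [0.5421, 0.1188, 0.2983]
tool_rot: [2.168, 1.568, 0.664]
force: [-0.4, -0.6, -0.7]
grip_width: -0.0
```

Run:
```python
from h import *
delta(0,.062,.297)
s,R=state();print(R.round(3))
im=eyes.grab_frame('wrist'); cv2.imwrite('pics/w8.png',im[:,:,::-1])
np.savez('w8.npz',R=R,p=s['position'])
im=eyes.grab_frame('scene')[:,:,::-1];cv2.imwrite('pics/s8.png',cv2.resize(im[155:285,280:420],None,fx=4.5,fy=4.5,interpolation=cv2.INTER_CUBIC))
```

```text
t 8.05 pos [0.5421 0.1188 0.2983] drive [0.0004 0.0859] F [-0.4 -0.6 -0.7] w -0.0 q [ 0.3   0.48 -0.88  1.7   0.4   1.14 -0.62]
target [0.5432 0.0949 0.297 ] shift cm [ 0.13 -0.05  2.39] turn [-1.567e+00  1.000e-03 -3.000e-03]
[[ 0.002  0.998  0.066]
 [ 0.002  0.066 -0.998]
 [-1.     0.002 -0.002]]
```

View pics/w8.png

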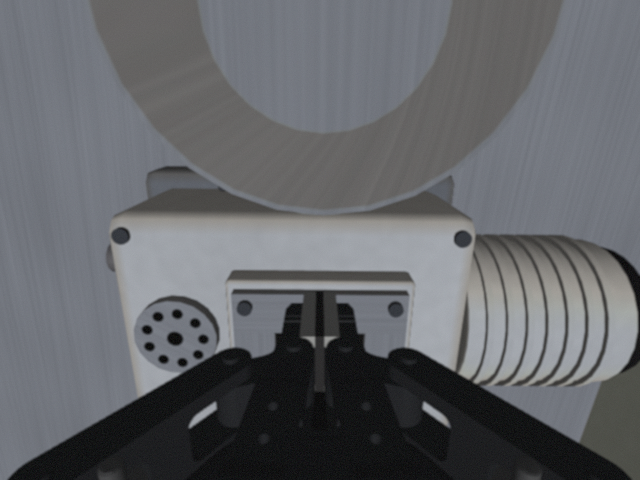

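View pics/s8.png

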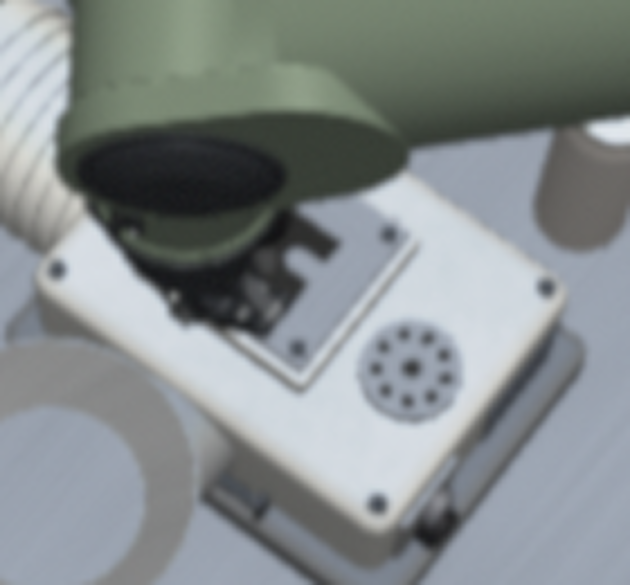

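Call:
{"api": "step_arm", "payload": {"targets": [[[0.1,0,0.8,0,0,0,0],[0.1,0,1.6,0,0,0,0],[0.1,0,2.0,0,0,0,0],[0.1,0,2.4,0,0,0,0],[0.1,0,2.8,0,0,0,0],[0.1,0,2.8,0,0,0,0]]]}}

```text
clock: 8.75
position: [0.544, 0.0899, 0.2974]
tool_rot: [2.012, 1.568, 0.501]
force: [-0.4, 0.2, -0.4]
grip_width: -0.0005
```

Run:
```python
from h import *
delta(0,.0,.297)
```

```text
t 8.75 pos [0.544  0.0899 0.2974] drive [0.0005 0.057 ] F [-0.4  0.2 -0.4] w -0.0005 q [ 0.36  0.47 -0.87  1.71  0.39  1.14 -0.57]
target [0.547 0.033 0.297] shift cm [ 0.03 -0.04  5.7 ] turn [ 1.569e+00 -3.000e-03 -1.000e-03]
```

Call:
{"api": "step_arm", "payload": {"targets": [[[0,0,0.3,0,0,0,0],[0,0,0.6,0,0,0,0],[0,0,0.9,0,0,0,0],[0,0,1.2,0,0,0,0]]]}}

```text
clock: 9.15
position: [0.5448, 0.0781, 0.2975]
tool_rot: [2.06, 1.568, 0.55]
force: [-0.8, 2.6, 2.0]
grip_width: -0.0
```

Call:
{"api": "step_arm", "payload": {"targets": [[[0,0,0.3,0,0,0,0],[0,0,0.6,0,0,0,0],[0,0,0.9,0,0,0,0],[0,0,1.2,0,0,0,0]]]}}

```text
clock: 9.55
position: [0.5455, 0.0658, 0.2975]
tool_rot: [2.056, 1.568, 0.546]
force: [-0.1, 1.9, 1.6]
grip_width: -0.0001
```

Run:
```python
from h import *
delta(0,-.003,.297)
im=eyes.grab_frame('scene')[:,:,::-1];cv2.imwrite('pics/s9.png',cv2.resize(im[155:285,280:420],None,fx=4.5,fy=4.5,interpolation=cv2.INTER_CUBIC))
```

```text
t 9.55 pos [0.5455 0.0658 0.2975] drive [0.0006 0.0328] F [-0.1  1.9  1.6] w -0.0001 q [ 0.4   0.47 -0.87  1.72  0.39  1.13 -0.52]
target [0.5472 0.03   0.297 ] shift cm [ 0.04 -0.05  3.58] turn [ 1.57e+00 -3.00e-03 -1.00e-03]
```

View pics/s9.png

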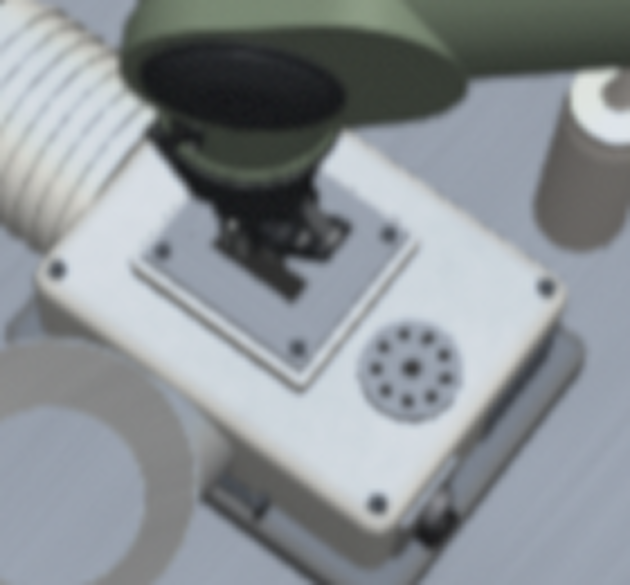

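Call:
{"api": "step_arm", "payload": {"targets": [[[0,0,0.3,0,0,0,0],[0,0,0.6,0,0,0,0],[0,0,0.9,0,0,0,0],[0,0,1.2,0,0,0,0],[0,0,1.5,0,0,0,0]]]}}

```text
clock: 10.1
position: [0.5465, 0.05, 0.2974]
tool_rot: [1.992, 1.568, 0.481]
force: [-0.4, 2.8, 2.1]
grip_width: -0.0001
```

Call:
{"api": "step_arm", "payload": {"targets": [[[0,0,0.3,0,0,0,0],[0,0,0.6,0,0,0,0],[0,0,0.9,0,0,0,0],[0,0,1.1,0,0,0,0],[0,0,1.2,0,0,0,0]]]}}

```text
clock: 10.6
position: [0.5472, 0.0377, 0.2973]
tool_rot: [1.97, 1.568, 0.459]
force: [-0.1, 2.5, 1.3]
grip_width: -0.0003
```

Call:
{"api": "step_arm", "payload": {"targets": [[[0,0,0.2,0,0,0,0],[0,0,0.4,0,0,0,0],[0,0,0.4,0,0,0,0]]]}}

```text
clock: 10.9
position: [0.5474, 0.0333, 0.2972]
tool_rot: [1.949, 1.568, 0.438]
force: [0.6, 0.8, -0.0]
grip_width: 0.0001
```

Run:
```python
from h import *
delta(0,-.003,.297)
```

```text
t 10.9 pos [0.5474 0.0333 0.2972] drive [0.0004 0.0003] F [ 0.6  0.8 -0. ] w 0.0001 q [ 0.46  0.47 -0.87  1.72  0.39  1.13 -0.46]
target [0.5472 0.03   0.297 ] shift cm [ 0.02 -0.04  0.33] turn [ 1.569e+00 -3.000e-03 -1.000e-03]
```

Call:
{"api": "step_arm", "payload": {"targets": [[[0,0,0.15,0,0,0,0],[0,0,0.3,0,0,0,0]]]}}

```text
clock: 11.1
position: [0.5476, 0.0307, 0.2971]
tool_rot: [2.163, 1.568, 0.652]
force: [0.1, 9.9, -2.9]
grip_width: 0.0003
```

Call:
{"api": "step_arm", "payload": {"targets": [[[0,0,0.1,0,0,0,0],[0,0,0.2,0,0,0,0]]]}}

```text
clock: 11.3
position: [0.5475, 0.0304, 0.2972]
tool_rot: [2.596, 1.566, 1.086]
force: [-0.1, 14.0, -3.0]
grip_width: 0.0002
```

Run:
```python
from h import *
delta(0,-.003,.297)
im=eyes.grab_frame('scene')[:,:,::-1];cv2.imwrite('pics/s10.png',cv2.resize(im[155:285,280:420],None,fx=4.5,fy=4.5,interpolation=cv2.INTER_CUBIC))
```

```text
t 11.3 pos [0.5475 0.0304 0.2972] drive [ 0.0004 -0.0026] F [-0.1 14.  -3. ] w 0.0002 q [ 0.47  0.47 -0.87  1.72  0.39  1.13 -0.45]
target [0.5472 0.03   0.297 ] shift cm [ 0.02 -0.04  0.04] turn [ 1.57e+00 -5.00e-03  1.00e-03]
```

View pics/s10.png

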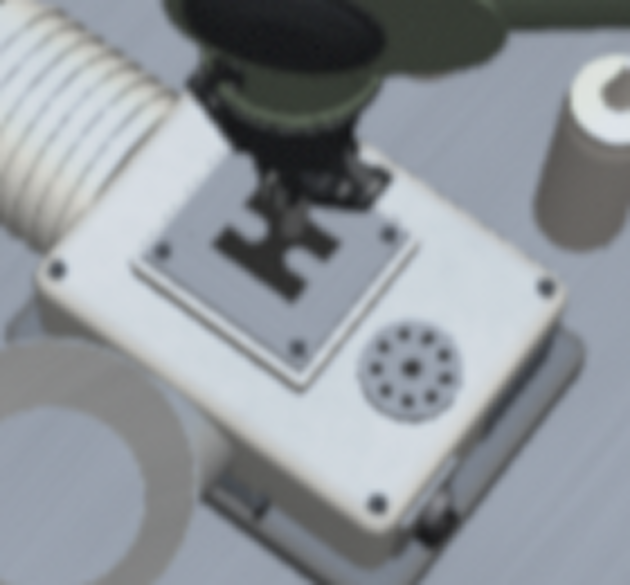

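Call:
{"api": "step_arm", "payload": {"targets": [[[0,0,-1.5,0,0,0,0],[0,0,-3.5,0,0,0,0],[0,-1.5,-4.0,0,0,0,0],[0,-4,-4,0.12,0,0,0],[0,-7,-4,0.26,0,0,0],[0,-8,-4,0.4,0,0,0],[0,-8,-3,0.54,0,0,0],[0,-8,-2,0.68,0,0,0],[0,-8,-1,0.82,0,0,0],[0,-8,0,0.96,0,0,0]]]}}

```text
clock: 12.35
position: [0.4676, 0.0255, 0.2971]
tool_rot: [-2.774, 1.566, 1.035]
force: [0.4, -0.6, -0.6]
grip_width: 0.0004
```

Run:
```python
from h import *
delta(-.07,-.032,.297)
```

```text
t 12.35 pos [0.4676 0.0255 0.2971] drive [-0.0797 -0.0025] F [ 0.4 -0.6 -0.6] w 0.0004 q [ 0.41  0.28 -0.71  1.92  0.21  1.02 -1.29]
target [ 0.4791 -0.0033  0.297 ] shift cm [-0.    2.97  0.88] turn [ 0.605 -0.004  0.003]
```

Call:
{"api": "step_arm", "payload": {"targets": [[[0,1.5,0.4,0.14,0,0,0],[0,3,0.9,0.28,0,0,0],[0,3,0.9,0.42,0,0,0],[0,3,0.9,0.54,0,0,0],[0,3,0.9,0.605,0,0,0],[0,3,0.9,0.605,0,0,0],[0,3,0.9,0.605,0,0,0]]]}}

```text
clock: 13.05
position: [0.4791, -0.0032, 0.2971]
tool_rot: [-2.214, 1.566, 0.992]
force: [0.5, 0.5, -0.6]
grip_width: -0.0003
```

Run:
```python
from h import *
delta(-.03,-.032,.297)
s,R=state()
im=eyes.grab_frame('wrist'); cv2.imwrite('pics/w11.png',im[:,:,::-1])
np.savez('w11.npz',R=R,p=s['position'])
for sh in(-.02,0,.02): print(sh,wproj(lever(sh,.16,.198),'w11.npz').round(0).tolist())
```

```text
t 13.05 pos [ 0.4791 -0.0032  0.2971] drive [-0.0701 -0.032 ] F [ 0.5  0.5 -0.6] w -0.0003 q [ 0.36  0.28 -0.58  1.9   0.17  1.01 -1.8 ]
target [ 0.519  -0.0008  0.297 ] shift cm [ 0.02  0.01 -4.01] turn [ 0.003 -0.003  0.004]
-0.02 [321.0, 157.0]
0 [321.0, 145.0]
0.02 [321.0, 133.0]
```

View pics/w11.png

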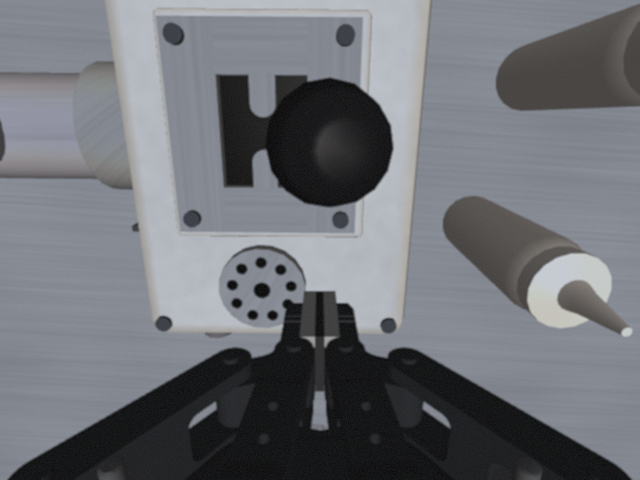

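The knob is now at (329,142), in neutral at the right-hand side. Next is the push forward into third.

Call:
{"api": "step_arm", "payload": {"targets": [[[0,0,-1.5,0,0,0,0],[0,0,-3,0,0,0,0],[0,0,-3.7,0,0,0,0],[0,0,-4.0,0,0,0,0],[0,0,-4.3,0,0,0,0],[0,0,-4.6,0,0,0,0],[0,0,-4.9,0,0,0,0],[0,0,-5.2,0,0,0,0]]]}}

```text
clock: 13.9
position: [0.531, -0.0001, 0.2973]
tool_rot: [-2.206, 1.566, 1.0]
force: [-3.7, -0.6, 2.3]
grip_width: -0.0001
```

Call:
{"api": "step_arm", "payload": {"targets": [[[0,0,-0.3,0,0,0,0],[0,0,-0.6,0,0,0,0],[0,0,-0.9,0,0,0,0],[0,0,-1.2,0,0,0,0]]]}}

```text
clock: 14.3
position: [0.5432, 0.0007, 0.2973]
tool_rot: [-2.223, 1.566, 0.984]
force: [-2.9, -0.0, 1.0]
grip_width: 0.0
```

Run:
```python
from h import *
delta(.014,-.032,.297)
s,R=state()
im=eyes.grab_frame('wrist'); cv2.imwrite('pics/w12.png',im[:,:,::-1])
```

```text
t 14.3 pos [0.5432 0.0007 0.2973] drive [-0.0058 -0.032 ] F [-2.9 -0.   1. ] w 0.0 q [ 0.31  0.39 -0.56  1.75  0.23  1.07 -1.83]
target [0.563  0.0019 0.297 ] shift cm [ 0.04  0.   -1.98] turn [ 0.002 -0.003  0.003]
```

View pics/w12.png

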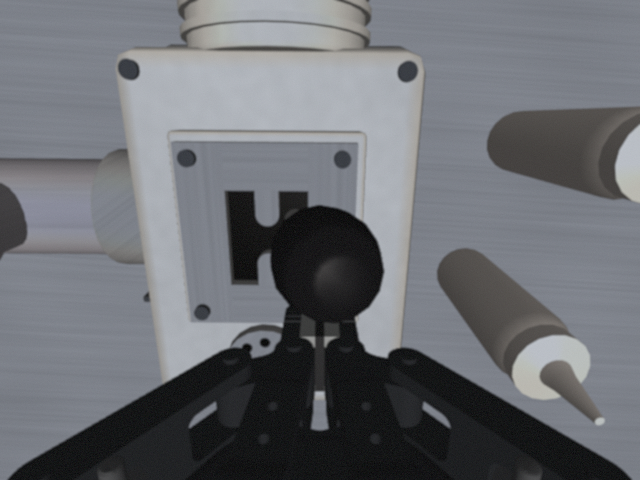

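The lever is moving into third with about 3 N. I'll carry on to the stop.

Call:
{"api": "step_arm", "payload": {"targets": [[[0,0,-0.3,0,0,0,0],[0,0,-0.6,0,0,0,0],[0,0,-0.9,0,0,0,0],[0,0,-1.2,0,0,0,0],[0,0,-1.5,0,0,0,0]]]}}

```text
clock: 14.85
position: [0.5586, 0.0017, 0.2971]
tool_rot: [-2.108, 1.567, 1.099]
force: [-2.5, -0.1, -2.2]
grip_width: 0.0003
```

Call:
{"api": "step_arm", "payload": {"targets": [[[0,0,-0.15,0,0,0,0],[0,0,-0.3,0,0,0,0],[0,0,-0.3,0,0,0,0]]]}}

```text
clock: 15.15
position: [0.5617, 0.002, 0.297]
tool_rot: [-2.069, 1.566, 1.137]
force: [-2.4, -0.0, -2.0]
grip_width: 0.0002
```

Call:
{"api": "step_arm", "payload": {"targets": [[[0,0,-0.1,0,0,0,0],[0,0,-0.2,0,0,0,0]]]}}

```text
clock: 15.35
position: [0.5631, 0.002, 0.2968]
tool_rot: [-1.761, 1.567, 1.445]
force: [-8.5, -0.4, -1.2]
grip_width: -0.0002
```

Run:
```python
from h import *
delta(.014,-.032,.297)
```

```text
t 15.35 pos [0.5631 0.002  0.2968] drive [ 0.0142 -0.0319] F [-8.5 -0.4 -1.2] w -0.0002 q [ 0.29  0.42 -0.55  1.69  0.24  1.09 -1.83]
target [0.563  0.0019 0.297 ] shift cm [-0.02  0.01  0.02] turn [ 0.003 -0.001  0.004]
```

Call:
{"api": "step_arm", "payload": {"targets": [[[0,0,-0.1,0,0,0,0],[0,0,-0.1,0,0,0,0]]]}}

```text
clock: 15.55
position: [0.5634, 0.0021, 0.2967]
tool_rot: [-1.254, 1.567, 1.952]
force: [-10.1, 0.4, 1.3]
grip_width: 0.0001
```

Call:
{"api": "step_arm", "payload": {"targets": [[[0,0,1,0,0,0,0],[0,0,3,0,0,0,0],[0,0,6,0,0,0,0],[-3,0,8,0,0,0,0],[-7,0,9,0,0,0,0],[-11,0,9,0,0,0,0],[-13,0,9,0,0,0,0],[-13,0,9,0,0,0,0]]]}}

```text
clock: 16.35
position: [0.4744, -0.004, 0.4298]
tool_rot: [-2.675, 1.565, 0.53]
force: [-0.4, -0.1, -0.5]
grip_width: -0.0003
```

Run:
```python
from h import *
delta(.014,-.032,.297)
s,R=state()
im=eyes.grab_frame('wrist'); cv2.imwrite('pics/w13.png',im[:,:,::-1])
np.savez('w13.npz',R=R,p=s['position'])
for sh in(.18,.2,.22): print(sh,wproj(lever(sh,.16,.198),'w13.npz').round(0).tolist(),proj('scene',lever(sh,.16,.198)))
im=eyes.grab_frame('scene')[:,:,::-1];cv2.imwrite('pics/s13.png',im)
```

```text
t 16.35 pos [ 0.4744 -0.004   0.4298] drive [-0.0747 -0.0324] F [-0.4 -0.1 -0.5] w -0.0003 q [ 0.4   0.16 -0.59  1.69  0.09  1.31 -1.71]
target [0.563  0.0019 0.297 ] shift cm [ 1.332e+01  1.000e-02 -8.810e+00] turn [ 0.002 -0.005  0.002]
0.18 [320.0, 68.0] [337.96810477 179.8992103 ]
0.2 [320.0, 62.0] [336.74566264 179.17098823]
0.22 [320.0, 56.0] [335.5299758  178.46005507]
```

View pics/w13.png

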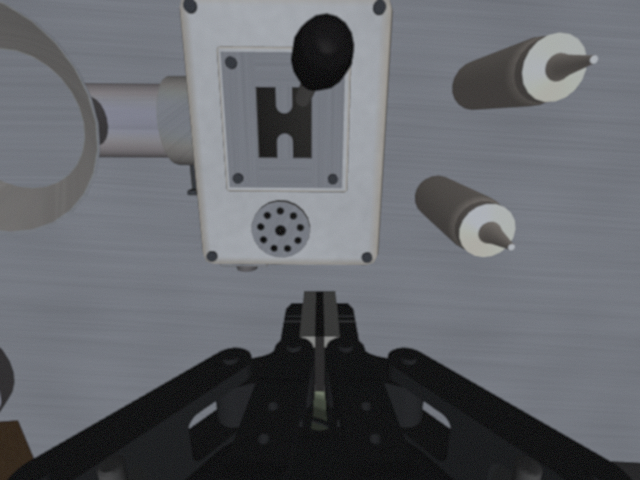

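View pics/s13.png

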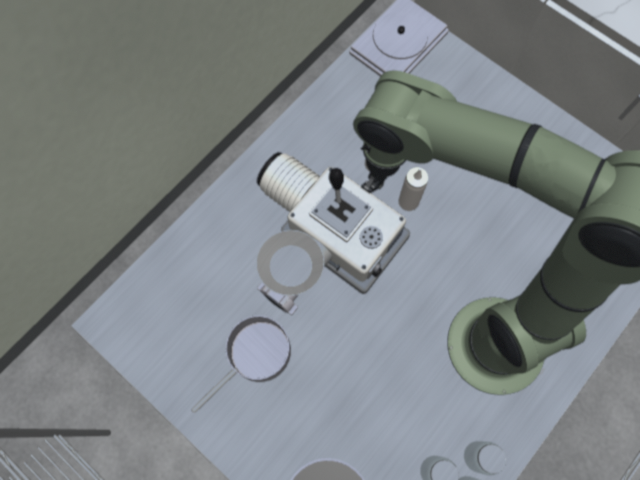

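```bash
python3 -c "
from workcell import bot
print(bot.job_done())"
```

```text
the job is handed in; nothing more can be done
None
```

The lever is in third, against its forward stop, and the job was handed in at about 16.5 s with the arm clear of everything.

**What I did:** I pushed the knob with closed fingertips. It started about 11 mm short of neutral, on the second-gear side. I pushed it forward to neutral, across to the right-hand stop, then forward into third.

**Forces:**

| Move | Sliding force | Peak at the stop |
|---|---|---|
| Forward to neutral | about 3–4.5 N | – |
| Across to the right | about 2–3 N | 14 N |
| Forward into third | about 2.5–4 N | about 10 N |

**What went wrong:** On the first sideways try the finger's block rode up on the knob, with about 12 N upward. I backed off, turned the gripper 90° and pushed with the flat face instead.

**Last checks:**
- **Knob in third:** in the wrist view it is at about (323,52), against (320,56) predicted for third fully home. The fingers also met the stop at the predicted position.
- **Other items:** both bottles are standing in the wrist view. The saucepan and loose plate look where they were in the scene view, judged by eye and not re-measured.

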